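# Hang the sinker cup on the tackle tray

### The arm

A 6-joint arm with a two-finger parallel gripper is mounted at the origin on the work surface. World frame = base frame: x ahead of the robot, y to its left, z up, the work surface at z = 0. Lengths are in m, angles in rad, forces in N, time in s.
With the tool pointing down it reaches from about 0.35 to 0.975 m from the base axis. Payload 4.9 kg.
Tool frame: the origin (TCP) lies at the very end of the fingers, on their centre line; the grasp point (between the pads) lies 19 mm behind it; x points along the fingers, y is the direction in which the jaws open and shut, and the axes are right-handed (so a half turn about x gives the same grasp; the last joint's range is limited). The gripper opens to 85 mm and grips with 20 to 120 N. Pads are 22 mm wide; open, the fingers measure 114 mm over their backs; the gripper's body (76 mm by 85 mm) begins 54 mm behind the grasp point. The pads swing forward as they close: fully open they stand 13 mm farther back than shut.
Start: joints at [-1.395, 0.053, 1.613, -0, 1.476, -0.119], TCP at [0.182, -0.598, 0.231] pointing down, gripper open.
Joint ranges: [-3.01, 3.01], [-1.01, 2.22], [0.06, 2.58], [-1.02, 4.17], [0.09, 2.62], [-3.14, 3.14]. Speed limits (rad/s): [2.57, 2.57, 3.14, 3.14, 3.14, 3.14].

### API

Orientations are given as a rotation vector (axis times angle).
In Python, from station import ctrl gives the robot as it stands. The module is installed in compiled form; this text tells all that it offers.
- The arm moves only by the shell command python3 -m handwheel 'ROWS' [FORCE]. ROWS is JSON, one flat list of numbers, 7 for each row, row after row: the opening, from 0 (shut) to 1 (fully open), then the shift along the tool's x, y, z in m, then the turn, a rotation vector about the tool's x, y, z in degrees. A call has 1 to 12 rows; each row is the pose to reach, as a shift and turn from the pose commanded when the call began, along the tool's axes at that moment; what a row does not reach only later rows make up. A row lasts 1/12 s, in which the tool goes at most 41.7 mm and 7.16 degrees, less where a joint would pass 70% of its speed; a pose out of reach is approached as far as the arm can. A call with a gripper value outside its range is refused whole. The fingers move at their own pace and stop on an object; FORCE is the grip in N (left out, the last holds). Time passes only in rows, so rows that repeat a pose let the fingers close. It gives the time, the measured TCP pose, the force and the opening at its end, in the units of the state.
- ctrl.get_obs(): the state, without advancing time (a new reading comes with each control period).
- ctrl.get_image(name): name is "scene" or "top"; returns (picture, depth): 420x560x3 uint8, blue, green, red; 420x560 float32, m along the optical axis (not along the pixel's ray), 0 where there is no reading.
- ctrl.camera_params(name): a dict with "fov_y" (degrees; the focal length in pixels is half the picture's height over the tangent of half this angle, whatever the lens; pixels are square), "cx", "cy" (the principal point, pixels), "dist_coeffs" ([k1, k2, p1, p2, k3] as OpenCV has them; the pictures are not rectified), "R" (3x3) and "t" (3): a world point X has camera coordinates R X + t. Camera axes: x right, y down, z forward; pixel columns grow to the right and rows downward; lengths in m; the calibration is good to about 2 mm. A picture is of the moment at which its call begins. camera_params takes no time and is no camera call.
- ctrl.finish_job(): hands the job in, once; it reports no verdict.
The state is a dict: "t": time; "q": joint angles; "dq": joint speeds; "effort": joint torques, N m; "tool_pos": TCP position; "tool_rot": TCP orientation; "contact_force": force on the tool from outside, world axes, zero at the start; "wrist_torque": the same for the moment, N m; "opening": finger opening in m.
Only numpy, scipy, OpenCV 4.12 (cv2) and the standard library are available. Lean on these libraries where they do the work, as an engineer would, in place of code of your own. Each camera call takes 0.05 s, during which the arm holds its last target.

### The job

Take the square metal sinker cup and hang it by the spring clip on its back over the front lip of the tackle box's outermost tray, on the robot's side, near the middle of the tray's long empty compartment and clear of its dividers: press it straight down until the clip has snapped over the lip and sits fully home. Then slide it along the lip, to the robot's left, until the clip bears against the divider at that end of the compartment with about half a kilo of push beyond the sliding drag, and let go so that it stays hanging there. Be gentle: the trays are brittle (no more than about 2 kg of push) and the divider, crooked in its worn slots, takes no more than 0.8 kg; leave everything else where it is.

Things in the scene. Friction and masses are not known exactly. Their poses are not given: they have to be found in the camera images.
- cup: Loose square cup of bare sheet metal, open on top, upright on the table at the start, 60 to 115 g: 50 (its x) x 44 (its y) x 50 mm high, walls 2.5. Origin: centre of its underside; z up. Grip it from above on its flat y sides, 44 mm apart. Its +x side carries a 36 mm wide steel spring clip, open downward (see the two points).
- clip (a point): On the cup: middle of the underside of the clip's bridge, at (30.5, 0, 54) mm in the cup's frame, same axes. When the clip is home this point lies on top of the tray's lip: tray z = 0 within 3 mm, tray x about 3.5 mm. The bridge's top is at cup z = 56.5. Half the clip's width is 18 mm.
- mouth (a point): On the cup: middle of the clip's mouth, at (34, 0, 21.5) mm in the cup's frame. The lip enters between the flat back strap (face at cup x = 27, from z = 0 to 56) and the springy tongue, whose lower end is here (cup x = 40.5 to 42.5, z = 21): a 13 mm gap that narrows to 5 at z = 43.5, then 8. The tongue springs back for the lip; snapping on takes 5 to 13 N of push, sliding after that 1 to 5 N.
- tray: Outermost cream tray of the open tackle box, nearest the robot, 90 (x) x 370 (y) x 45 mm high. Origin: middle of the outer top edge of its front lip, some 187 mm above the table; x points into the tray, away from the robot, y along the lip to the robot's left, z up. Before and below its front wall is free air. It hangs on arms and springs down 1 mm per 3 N of push, up to 10 mm.
- bay (a point): On the tray: its floor at tray (45, -80, -42) mm, always in the long empty compartment, which runs from a fixed divider at tray y = -130 to divider and is 120 to 190 mm long; other fixed dividers at y = +135 and +90. The front wall is 3 mm thick (tray x 0 to 3), outer face flush; the lip, its top 6 mm, is thickened inward to 7 mm (x 0 to 7).
- divider: Foot of the tray's movable cross divider, at the left (+y) end of the long compartment; origin on the tray's floor, 45 mm in from the front, 42 below the lip, at tray y = 0 to +60 mm; axes as the tray's. Its cream leaf, 3 mm thick, 84 wide (x), rises 36 mm from it and is jammed crooked, leaning 0 to 22 deg to the right (-y; not tracked): the clip's centre is 19 to 33 mm right of the foot when it touches.
- tackle_box: The open maroon tackle box (fixed), bin 220 (x) x 400 (y) x 105 mm high with cream trays fanned out on brass arms to front and rear. Origin: centre of the bin's underside on the table; x points away from the robot, y along the trays. Highest point 187 mm.
- spool: Bystander: black line spool, 72 mm across, 46 high, loose on the table, origin at its underside. It and the cup may swap places.
- sinker1: Bystander: lead bell sinker 27 mm across, 36 high, loose in a compartment of the same tray, left of the long one.
- sinker2: Bystander: like sinker1, loose in the next tray behind.
- sinker3: Bystander: like sinker1, loose on the table to the right.
- jar: Bystander: black jar with red cap, 84 mm across, 150 high, loose on the right.
- carton1: Bystander: green carton 120 x 65 x 45 mm, loose on the right.
Mind the look-alikes: they are no part of the job. What is meant by the cup is not red, and is the larger of those in its own colour.

How it is judged:
On the way, in this order (a step that is already met when the one before it is completed fails the run):
1. the clip is home on the front lip of the outermost tray, inside the long compartment (z of clip in the frame of tray between -0.003 and 0.003 m and x of clip in the frame of tray between 0 and 0.0075 m and y of clip in the frame of divider below -0.016 m and y of clip in the frame of tray above -0.115 m), for 0.2 s.
2. still home on the lip, the clip bears against the movable divider (over 2 N) (z of clip in the frame of tray between -0.003 and 0.003 m and contact force between cup and divider above 2 N), for 0.1 s.
At the end, for the whole second after the job is handed in: The cup hangs released and at rest on the front lip of the outermost tray, its clip fully home (bridge within 3 mm of the lip's top), upright and square to the lip within 0.12 rad, in the long compartment with the clip against the movable divider (gap under 4 mm) (all of step 1 and y of leaf_c1 in the frame of clip below 0.0235 m and angle between cup's own z axis and vertical below 0.12 rad and angle between the x axis of cup and the x axis of tray, either way round below 0.12 rad and linear speed of cup below 0.02 m/s); the robot touches nothing.
It fails at once if the cup presses on the tackle box or its trays with more than 26 N (all contacts added) (contact force between cup and tackle_box above 26 N).
It fails at once if the cup pushes the movable divider with more than 8.5 N (contact force between cup and divider above 8.5 N).
It fails at once if the movable divider is displaced by more than 15 mm (distance of divider from where it was at the start of the episode above 0.015 m).
It fails at once if a bystander is moved more than 25 mm (distance of any of spool, sinker1, sinker2, sinker3, jar, carton1 from where it was at the start of the episode above 0.025 m).
It also fails if it takes over 54 s, if anything falls off the work surface, if the arm or the gripper's body presses on something with over 40 N, if the wrist force passes 120 N, or if a joint passes its speed limit or range.

## Working session

There is one attempt and no reset: what is moved stays moved. The work goes in short steps, Python scripts to look and compute and a shell command to move; the robot and the scene stay as the last step left them, time stands still between calls to the robot, and variables do not carry over. Pictures are saved under pics/ and viewed, and the job is handed in when it is done.

```bash
mkdir -p pics; cat > h.py <<'E'
import numpy as np, cv2
from station import ctrl
def grab(n):
    im,d=ctrl.get_image(n); np.savez('%s.npz'%n,im=im,d=d); return im,d
def load(n):
    z=np.load('%s.npz'%n); return z['im'],z['d']
def cam(n):
    p=ctrl.camera_params(n); f=210/np.tan(np.radians(p['fov_y'])/2)
    K=np.array([[f,0,p['cx']],[0,f,p['cy']],[0,0,1]]); return K,np.array(p['dist_coeffs'],float),np.array(p['R']),np.array(p['t'])
def world(n,uv,z):
    K,D,R,t=cam(n); uv=np.array(uv,float).reshape(-1,1,2)
    xy=cv2.undistortPoints(uv,K,D).reshape(-1,2); z=np.array(z).reshape(-1)
    P=np.c_[xy*z[:,None],z]; return (P-t)@R
def cloud(n):
    im,d=load(n); v,u=np.mgrid[0:420,0:560]
    return world(n,np.c_[u.ravel(),v.ravel()],d.ravel()).reshape(420,560,3)
def proj(n,X):
    K,D,R,t=cam(n); return cv2.projectPoints(np.array(X,float).reshape(-1,3),cv2.Rodrigues(R)[0],t,K,D)[0].reshape(-1,2)
E
python3 - <<'E'
from h import *
for n in('scene','top'):
    im,d=grab(n); cv2.imwrite('pics/%s0.png'%n,im); print(ctrl.camera_params(n))
print(ctrl.get_obs())
E
```

```text
{'fov_y': 56.83839722609374, 'cx': 285.7951502863068, 'cy': 213.06044798600504, 'dist_coeffs': array([-0.05830096,  0.        ,  0.        ,  0.        ,  0.        ]), 'R': array([[-0.85238538,  0.52272496, -0.01406324],
       [ 0.33351179,  0.52273624, -0.78454873],
       [-0.40275184, -0.67342812, -0.61990767]]), 't': array([ 0.49739004, -0.00730449,  1.25596296])}
{'fov_y': 48.77495802009288, 'cx': 273.2373066275231, 'cy': 203.3043857722231, 'dist_coeffs': array([-0.08472094,  0.        ,  0.        ,  0.        ,  0.        ]), 'R': array([[ 0.02342393, -0.99972052, -0.00319505],
       [-0.99224663, -0.02285838, -0.12216429],
       [ 0.12205711,  0.00603184, -0.99250475]]), 't': array([-0.09609371,  0.54198006,  1.51174288])}
{'t': 0.1, 'q': array([-1.39496449e+00,  5.33135707e-02,  1.61411998e+00,  4.37291420e-06,
        1.47600294e+00, -1.18970511e-01]), 'dq': array([-3.07021967e-04,  7.38091255e-05, -3.11624936e-03, -5.86520959e-04,
        1.30219600e-03, -2.65785256e-04]), 'effort': array([ 1.48183412e-04, -3.94906926e+01, -3.71361959e+01, -1.28152055e-04,
        3.91023204e-03,  5.13484721e-06]), 'tool_pos': array([ 0.18151679, -0.59748757,  0.23019379]), 'tool_rot': array([ 2.06369949,  0.30834394, -2.06379977]), 'contact_force': array([-0.85943486, -0.47276474,  0.73410333]), 'wrist_torque': array([ 0.01017212, -0.03100364, -0.0077747 ]), 'opening': 0.08557800612079912}
```

View pics/scene0.png

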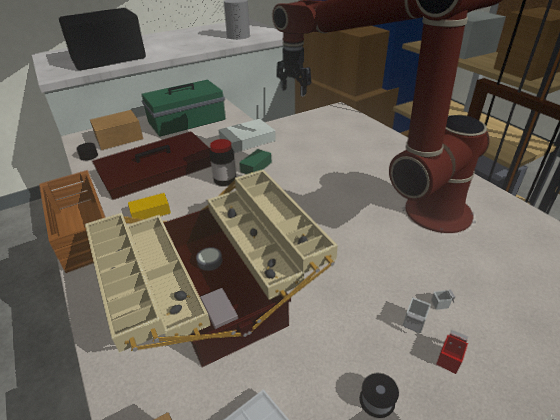

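View pics/top0.png

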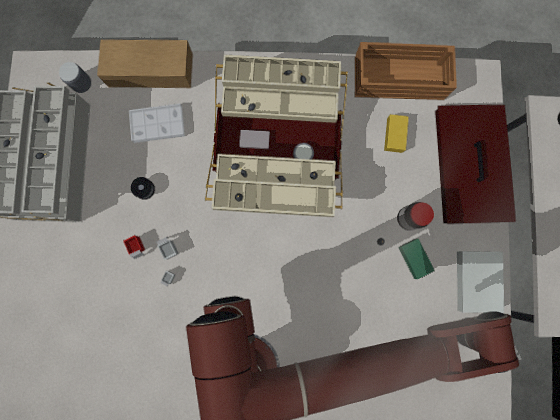

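Candidates in top view: red cup (134,244), which is excluded by colour; grey cup (168,246), the larger; small grey cup (168,277). In scene these are (453,350), (418,312) and (443,298). I choose the grey cup at (168,246) and check it in a close crop.

```bash
python3 - <<'E'
from h import *
a,_=load('scene');b,_=load('top')
A=cv2.resize(a[280:380,390:490],(400,400),interpolation=cv2.INTER_CUBIC)
B=cv2.resize(b[215:295,115:195],(400,400),interpolation=cv2.INTER_CUBIC)
cv2.imwrite('pics/crop1.png',np.hstack([A,B]))
C=cv2.resize(b[150:220,200:350],(800,373),interpolation=cv2.INTER_CUBIC)
cv2.imwrite('pics/crop2.png',C)
P=cloud('top')
for v in range(232,262,2):
    print(v,' '.join('%d,%d,%d'%tuple(1000*P[v,u]) for u in range(154,184,3)))
E
```

```text
232 440,319,2 440,310,-1 441,300,-3 441,289,-2 441,279,0 441,267,5 442,258,0 442,247,2 442,237,0 442,227,0
234 433,319,1 434,310,-2 434,300,-6 434,288,1 434,278,2 435,268,-1 435,257,1 435,248,-3 435,238,-4 435,226,3
236 426,320,-1 426,307,5 427,299,-1 427,289,-3 428,279,-4 428,269,-5 428,257,2 428,248,-4 429,237,-3 429,226,0
238 420,319,-2 420,311,-9 420,297,2 420,288,0 418,265,53 421,268,-1 421,256,2 421,246,2 422,236,0 422,226,-1
240 413,319,-3 413,309,-3 411,286,47 411,274,56 412,265,52 412,257,43 414,256,2 415,248,-6 415,236,1 415,226,-3
242 406,318,-1 404,293,56 405,284,54 405,274,53 406,266,46 406,256,45 407,253,12 408,247,-3 408,236,-1 408,226,-2
244 355,-92,1566 398,293,56 398,284,52 399,279,30 400,276,3 401,266,0 400,249,30 401,245,2 401,235,2 402,225,-1
246 392,317,0 391,293,53 392,290,24 393,285,4 393,276,1 394,265,2 393,245,47 394,246,-4 395,236,-5 395,225,0
248 386,318,-2 386,306,2 386,290,26 386,286,0 387,277,-4 387,265,4 386,245,46 387,243,11 388,235,1 388,224,1
250 379,318,-5 379,307,-1 379,287,37 380,285,1 380,275,1 380,266,-2 381,255,-1 380,240,22 381,234,0 381,225,-1
252 372,316,2 372,307,-2 372,285,42 373,283,9 373,275,0 373,264,5 374,254,0 374,235,43 374,233,3 375,224,0
254 365,316,0 366,306,0 366,292,11 366,278,28 367,276,-2 367,265,0 367,255,-1 367,233,51 368,234,0 368,224,0
256 359,314,6 359,305,0 359,297,-6 359,274,42 360,274,2 360,252,51 360,248,27 361,244,0 361,234,-1 361,224,0
258 352,316,-1 352,306,-3 352,296,-6 353,273,49 353,263,48 353,262,10 354,254,0 354,244,0 354,233,0 354,223,0
260 345,316,-2 345,304,0 346,294,0 346,284,0 346,274,-2 347,264,-1 347,255,-6 347,245,-6 347,233,0 348,225,-8
```

View pics/crop1.png

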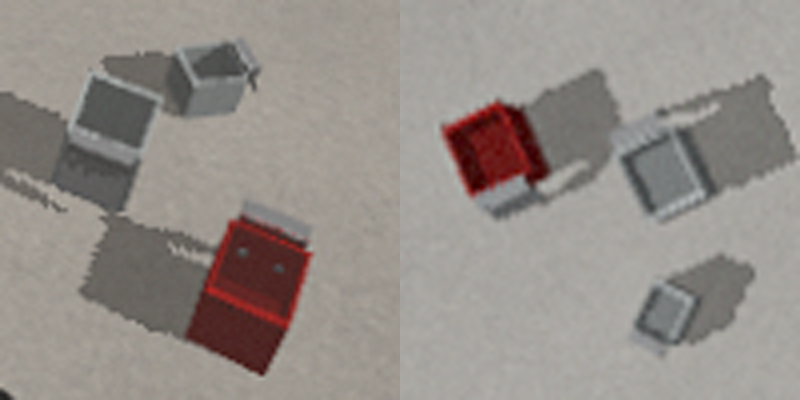

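View pics/crop2.png

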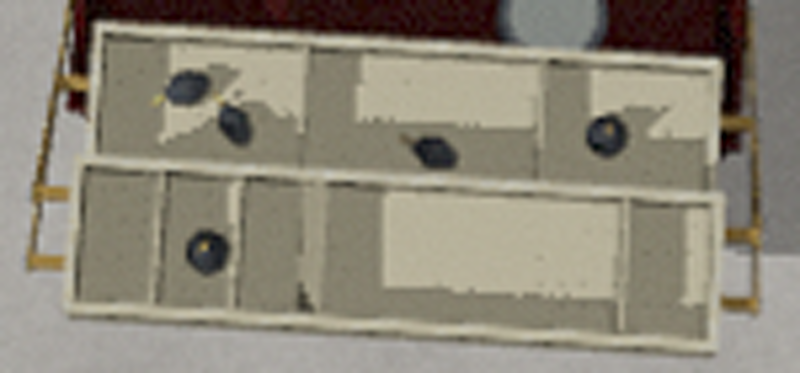

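Crop 1 shows the chosen cup (right half, around (662,178) in the crop) as bare grey, clearly larger than the small grey one at (668,312), with its clip on the upper-left side. Crop 2 shows the long compartment between the leaning divider at about (315,245) and the fixed divider at about (622,265). Next I fit the cup and tray poses.

```bash
cat > fit.py <<'E'
from h import *
from scipy.optimize import least_squares
R=[]
for n in('top','scene'):
    P=cloud(n).reshape(-1,3)
    m=(np.abs(P[:,0]-.385)<.055)&(np.abs(P[:,1]-.265)<.055)&(P[:,2]>.035)&(P[:,2]<.065)
    Q=P[m]; 
    print(n,len(Q),Q.mean(0)); R.append(Q)
for n,p in zip(('top','scene'),R):
    im,_=load(n); uv=proj(n,p).round().astype(int)
def resid(p,Q):
    c,s=np.cos(p[2]),np.sin(p[2]); d=Q[:,:2]-p[:2]
    x=d[:,0]*c+d[:,1]*s; y=-d[:,0]*s+d[:,1]*c
    # rim ring: rectangle with half 23.75 , 20.75 (mid wall), and clip rect centre x 33.5 half 9 x18 filled
    def sd(x,y,a,b):
        qx=np.abs(x)-a;qy=np.abs(y)-b
        return np.hypot(np.maximum(qx,0),np.maximum(qy,0))+np.minimum(np.maximum(qx,qy),0)
    ring=np.abs(sd(x,y,.02375,.02075))-.00125
    clip=sd(x-.0345,y,.008,.018)
    return np.maximum(np.minimum(ring,clip),0)
for nm,Q in(('top',R[0]),('scene',R[1]),('both',np.vstack(R))):
    best=None
    for y0 in np.radians([10,20,27,35,45]):
        r=least_squares(resid,[.383,.265,y0],args=(Q,),loss='soft_l1',f_scale=.002,x_scale=[.01,.01,.2])
        if best is None or r.cost<best.cost:best=r
    print(nm,best.x[:2],np.degrees(best.x[2]),best.cost)
E
python3 fit.py
python3 - <<'E'
from h import *
P=cloud('top'); 
# lip: scan columns, bottom-most row with z>.175 & in tray area
L=[]
for u in range(218,332,2):
    col=P[190:225,u]; k=np.where((col[:,2]>.17)&(col[:,2]<.2))[0]
    if len(k): L.append([u,190+k.max(),*col[k.max()]])
L=np.array(L); print(L[::4].round(3))
a=np.polyfit(L[:,3],L[:,2],1); print('x=a*y+b',a, np.degrees(np.arctan(a[0])), L[:,4].mean())
P=cloud('scene').reshape(-1,3)
m=(P[:,2]>.181)&(P[:,2]<.193)&(P[:,0]>.45)&(P[:,0]<.75)
Q=P[m];print(len(Q),Q.min(0),Q.max(0))
yb=np.arange(-.2,.22,.02)
for y in yb:
    k=np.abs(Q[:,1]-y)<.01
    print(round(y,2), np.sort(Q[k,0])[:6].round(3) if k.any() else None)
E
```

```text
top 125 [0.39087409 0.27022546 0.04937004]
scene 316 [0.3950612  0.27128524 0.04712482]
top [0.38084829 0.26446727] 29.875426551173135 1.5621358563218398e-05
scene [0.38543887 0.26589637] 30.12500313342588 2.426910556284033e-05
both [0.38386649 0.26592696] 28.49052786523059 0.00014111106231212947
[[ 2.18e+02  2.08e+02  5.07e-01  8.10e-02  1.84e-01]
 [ 2.26e+02  2.09e+02  5.04e-01  5.70e-02  1.90e-01]
 [ 2.34e+02  2.10e+02  5.03e-01  3.40e-02  1.76e-01]
 [ 2.42e+02  2.10e+02  5.03e-01  9.00e-03  1.85e-01]
 [ 2.50e+02  2.10e+02  5.04e-01 -1.50e-02  1.85e-01]
 [ 2.58e+02  2.11e+02  5.02e-01 -3.90e-02  1.79e-01]
 [ 2.66e+02  2.11e+02  5.01e-01 -6.30e-02  1.87e-01]
 [ 2.74e+02  2.12e+02  5.00e-01 -8.70e-02  1.81e-01]
 [ 2.82e+02  2.13e+02  4.98e-01 -1.12e-01  1.71e-01]
 [ 2.90e+02  2.13e+02  4.97e-01 -1.35e-01  1.84e-01]
 [ 2.98e+02  2.13e+02  4.98e-01 -1.59e-01  1.87e-01]
 [ 3.06e+02  2.14e+02  4.96e-01 -1.84e-01  1.81e-01]
 [ 3.14e+02  2.14e+02  4.96e-01 -2.07e-01  1.85e-01]
 [ 3.22e+02  2.15e+02  4.93e-01 -2.31e-01  1.87e-01]
 [ 3.30e+02  2.15e+02  4.94e-01 -2.55e-01  1.85e-01]]
x=a*y+
[... 185 characters left out ...]
-0.18 [0.5   0.502 0.502 0.502 0.503 0.503]
-0.16 [0.502 0.502 0.502 0.502 0.504 0.505]
-0.14 [0.502 0.503 0.503 0.505 0.505 0.505]
-0.12 [0.503 0.504 0.504 0.505 0.505 0.506]
-0.1 [0.503 0.504 0.505 0.505 0.505 0.506]
-0.08 [0.504 0.504 0.504 0.505 0.506 0.506]
-0.06 [0.505 0.505 0.505 0.506 0.506 0.506]
-0.04 [0.505 0.505 0.505 0.505 0.506 0.507]
-0.02 [0.506 0.507 0.507 0.507 0.507 0.508]
-0.0 [0.506 0.507 0.507 0.507 0.509 0.509]
0.02 [0.507 0.507 0.507 0.507 0.509 0.509]
0.04 [0.507 0.507 0.508 0.508 0.509 0.509]
0.06 [0.507 0.507 0.508 0.51  0.51  0.51 ]
0.08 [0.51  0.51  0.51  0.511 0.511 0.513]
0.1 [0.51  0.51  0.511 0.511 0.512 0.513]
0.12 None
0.14 None
0.16 None
0.18 None
0.2 None
```

```bash
cat > ov.py <<'E'
from h import *
def cupsegs(x,y,yaw,z=0,up=None):
    def box(x0,x1,y0,y1,zs): 
        s=[]
        c=[(x0,y0),(x1,y0),(x1,y1),(x0,y1)]
        for Z in zs:
            s+=[((*c[i],Z),(*c[(i+1)%4],Z)) for i in range(4)]
        return s
    S=box(-25,25,-22,22,[0,50])+box(27,42.5,-18,18,[56.5])
    S=np.array(S,float)/1000
    R=cv2.Rodrigues(np.array([0,0,yaw]))[0]
    return S@R.T+np.array([x,y,z])
def traysegs(x,y,yaw,z,div=None,lean=0):
    l=[]
    def q(a,b):l.append((a,b))
    q((0,-185,0),(0,185,0));q((7,-182,0),(7,182,0));q((0,-185,0),(90,-185,0));q((0,185,0),(90,185,0));q((90,-185,0),(90,185,0))
    for d in(-130,90,135): q((7,d,0),(87,d,0)); q((3,d,-42),(87,d,-42))
    q((0,-185,-45),(0,185,-45))
    if div is not None:
        q((3,div,-42),(87,div,-42)); t=36*np.sin(lean);h=-42+36*np.cos(lean); q((3,div-t,h),(87,div-t,h))
    S=np.array(l,float)/1000
    R=cv2.Rodrigues(np.array([0,0,yaw]))[0]
    return S@R.T+np.array([x,y,z])
def draw(n,segs,box,sc,name,cols=None):
    im,_=load(n); u0,v0,u1,v1=box
    o=cv2.resize(im[v0:v1,u0:u1],None,fx=sc,fy=sc,interpolation=cv2.INTER_CUBIC)
    raw=o.copy()
    for a,b in segs:
        p=proj(n,[a,b]); p=((p-[u0,v0]+.5)*sc-.5)
        cv2.line(o,tuple(int(i) for i in p[0].round()),tuple(int(i) for i in p[1].round()),(0,0,255),1,cv2.LINE_AA)
    cv2.imwrite(name,np.vstack([raw,o]) if raw.shape[0]<=300 else o)
E
python3 - <<'E'
from h import *
P=cloud('top')
# tray rim ends
for n in('top','scene'):
    P=cloud(n).reshape(-1,3); ps=-2.18*np.pi/180
    o=np.array([.503 if n=='top' else .507,0])
    d=P[:,:2]-o; x=d[:,0]*np.cos(ps)+d[:,1]*np.sin(ps); y=-d[:,0]*np.sin(ps)+d[:,1]*np.cos(ps)
    m=(P[:,2]>.178)&(P[:,2]<.195)&(x>-.004)&(x<.095)&(np.abs(y)<.35)
    print(n,np.percentile(y[m],[0.3,1,2,98,99,99.7]),m.sum())
    m2=m&(x>.015)&(x<.075); h,e=np.histogram(y[m2],np.arange(-.3,.15,.005)); print([(round(e[i],3),int(h[i])) for i in range(len(h)) if h[i]>2])
    m=(P[:,2]>.165)&(P[:,2]<.186)&(x>.015)&(x<.075)&(np.abs(y)<.3); print(np.c_[x,y,P[:,2]][m&(y>-.07)&(y<.05)].round(3)[::6].tolist())
E
```

```text
top [-0.26846063 -0.26758387 -0.26685806  0.1001234   0.10098656  0.10152042] 759
[(np.float64(-0.27), 26), (np.float64(-0.265), 16), (np.float64(-0.215), 12), (np.float64(-0.045), 10), (np.float64(0.005), 11), (np.float64(0.05), 13), (np.float64(0.095), 30), (np.float64(0.1), 15)]
[[0.075, 0.006, 0.175], [0.071, -0.04, 0.175], [0.062, 0.008, 0.177], [0.062, -0.041, 0.174], [0.056, -0.038, 0.174], [0.052, -0.042, 0.179], [0.051, -0.035, 0.166], [0.044, 0.019, 0.17], [0.039, 0.021, 0.177], [0.037, 0.034, 0.167], [0.039, -0.043, 0.183], [0.031, 0.005, 0.182], [0.031, -0.043, 0.175], [0.022, 0.005, 0.177], [0.022, -0.041, 0.176]]
scene [-0.26681593 -0.26437334 -0.26309464  0.10461402  0.10491384  0.10567987] 1006
[(np.float64(-0.27), 3), (np.float64(-0.265), 35), (np.float64(-0.26), 18), (np.float64(-0.215), 11), (np.float64(-0.21), 4), (np.float64(0.005), 15), (np.float64(0.01), 10), (np.float64(0.05), 15), (np.float64(0.055), 6), (np.float64(0.095), 14), (np.float64(0.1), 82), (np.float64(0.105), 8)]
[[0.017, -0.04, 0.176], [0.017, -0.036, 0.176], [0.022, -0.038, 0.173], [0.033, -0.03
[... 227 characters left out ...]
044, -0.033, 0.17], [0.071, -0.036, 0.176], [0.054, -0.035, 0.17], [0.04, -0.032, 0.166], [0.059, -0.037, 0.168], [0.072, -0.033, 0.173], [0.017, 0.007, 0.178], [0.024, 0.008, 0.179], [0.029, 0.008, 0.178], [0.04, 0.008, 0.179], [0.025, 0.01, 0.174], [0.041, 0.009, 0.178], [0.024, 0.008, 0.169], [0.046, 0.009, 0.177], [0.03, 0.009, 0.17], [0.06, 0.008, 0.179], [0.044, 0.01, 0.174], [0.029, 0.012, 0.168], [0.058, 0.01, 0.177], [0.042, 0.011, 0.17], [0.063, 0.008, 0.174], [0.046, 0.008, 0.167], [0.074, 0.01, 0.178], [0.058, 0.009, 0.169], [0.074, 0.01, 0.174], [0.058, 0.009, 0.166], [0.074, 0.009, 0.17], [0.046, 0.026, 0.171], [0.048, 0.025, 0.167], [0.047, 0.028, 0.167], [0.05, 0.033, 0.168]]
```

```bash
python3 - <<'E'
from ov import *
ps=np.radians(-2.18)
def T(n):
    o=np.array([.503 if n=='top' else .507,0]);yc=-.0835 if n=='top' else -.0810
    return o[0]-np.sin(ps)*yc, np.cos(ps)*yc
c={'top':(.3808,.2645,np.radians(29.5)),'scene':(.3854,.2659,np.radians(29.5))}
for n,bt,bc in(('top',(200,150,350,220),(145,225,195,265)),('scene',(200,165,345,300),(395,285,445,335))):
    x,y=T(n);print(n,x,y)
    draw(n,traysegs(x,y,ps,.187,52,np.radians(15)),bt,5 if n=='top' else 5,'pics/ovt_%s.png'%n)
    draw(n,cupsegs(*c[n]),bc,7 if n=='top' else 6,'pics/ovc_%s.png'%n)
E
```

```text
top 0.49982374365061766 -0.08343956732631713
scene 0.5039188411461082 -0.08094137668780464
```

View pics/ovt_top.png

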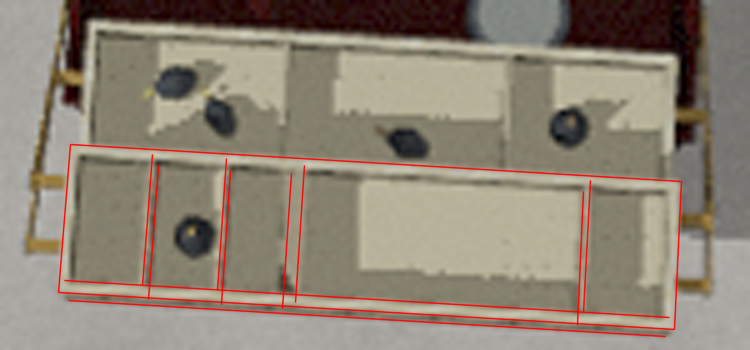

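View pics/ovc_top.png

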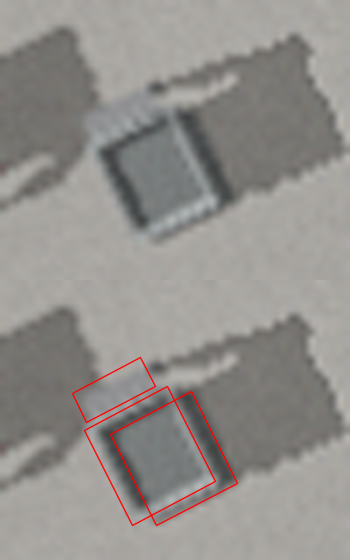

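View pics/ovt_scene.png

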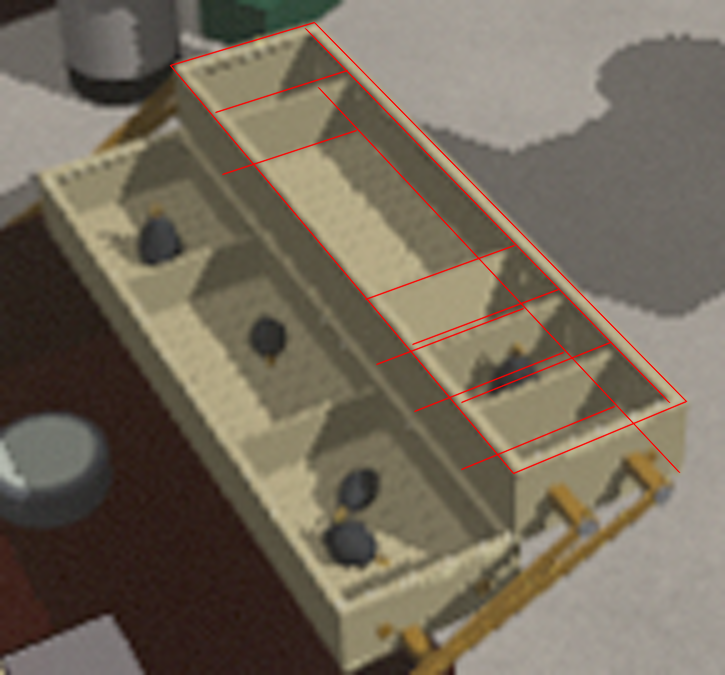

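View pics/ovc_scene.png

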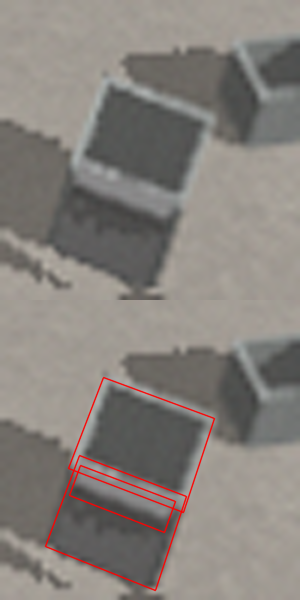

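```bash
sed -i 's/x-.0345,y,.008,.018/x-.031,y,.006,.018/' fit.py; sed -i 's/>.035)/>.043)/' fit.py; python3 fit.py; sed -i 's/box(27,42.5,-18,18,\[56.5\])/box(25,37,-18,18,[56.5])/' ov.py
python3 - <<'E'
from ov import *
c={'top':(.3840,.2630,np.radians(29)),'scene':(.3864,.2659,np.radians(29))}
ims=[]
for n,bc in(('top',(145,225,195,265)),('scene',(395,285,445,325))):
    draw(n,cupsegs(*c[n]),bc,7,'pics/x.png'); ims.append(cv2.imread('pics/x.png'))
cv2.imwrite('pics/ovc2.png',np.hstack(ims))
E
```

```text
top 103 [0.39250811 0.27007738 0.05143341]
scene 218 [0.39541231 0.27207114 0.05087518]
top [0.38100243 0.26438479] 29.53819245752022 9.663517447657471e-06
scene [0.38508414 0.26583126] 30.046983308739986 1.6254107752670932e-05
both [0.38380169 0.26572875] 29.117594710013535 9.313991844314824e-05
```

View pics/ovc2.png

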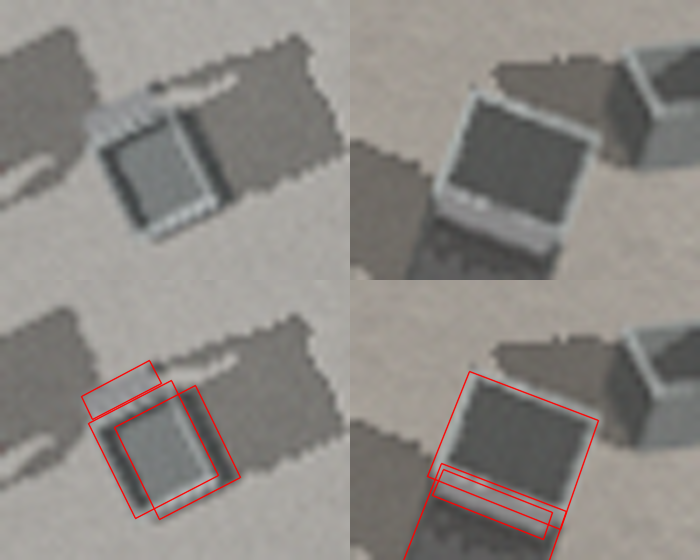

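```bash
cat > mv.py <<'E'
from h import *
from scipy.spatial.transform import Rotation as Ro
def target(yaw,flip):
    y=np.array([-np.sin(yaw),np.cos(yaw),0])*(-1 if flip else 1); x=np.array([0,0,-1.]); return np.c_[x,y,np.cross(x,y)]
def go(pos,yaw,flip,q=None):
    o=ctrl.get_obs(); R=Ro.from_rotvec(o['tool_rot']).as_matrix()
    d=R.T@(np.array(pos)-o['tool_pos']); r=Ro.from_matrix(R.T@target(yaw,flip)).as_rotvec(degrees=True)
    return d.round(4),r.round(2)
E
python3 - <<'E'
from mv import *
o=ctrl.get_obs(); R=Ro.from_rotvec(o['tool_rot']).as_matrix(); print(R.round(3))
for f in(0,1): print(go([.42,-.17,.26],np.radians(29),f), go([.391,.268,.26],np.radians(29),f))
E
```

```text
[[-0.     0.291 -0.957]
 [ 0.002 -0.957 -0.291]
 [-1.    -0.002 -0.   ]]
(array([-0.0291, -0.3398, -0.3524]), array([1.6789e+02, 1.5000e-01, 4.0000e-02])) (array([-0.0283, -0.7673, -0.4519]), array([1.6789e+02, 1.5000e-01, 4.0000e-02]))
(array([-0.0291, -0.3398, -0.3524]), array([-12.11,  -0.02,   0.1 ])) (array([-0.0283, -0.7673, -0.4519]), array([-12.11,  -0.02,   0.1 ]))
```

```bash
python3 -m handwheel '[0.75,-0.03,-0.34,-0.352,-12,0,0, 0.75,-0.03,-0.34,-0.352,-12,0,0, 0.75,-0.03,-0.34,-0.352,-12,0,0, 0.75,-0.03,-0.34,-0.352,-12,0,0, 0.75,-0.03,-0.34,-0.352,-12,0,0, 0.75,-0.03,-0.34,-0.352,-12,0,0, 0.75,-0.03,-0.34,-0.352,-12,0,0, 0.75,-0.03,-0.34,-0.352,-12,0,0, 0.75,-0.03,-0.34,-0.352,-12,0,0, 0.75,-0.03,-0.34,-0.352,-12,0,0, 0.75,-0.03,-0.34,-0.352,-12,0,0, 0.75,-0.03,-0.34,-0.352,-12,0,0]' 100; python3 - <<'E'
from mv import *
print(go([.391,.268,.20],np.radians(29),1), ctrl.get_obs()['q'])
E
```

```text
t: 1.1
tool_pos: [0.4203, -0.1676, 0.2613]
tool_rot: [1.939, 0.501, -1.938]
contact_force: [0.9, -1.1, -0.6]
opening: 0.0638
(array([ 0.0615, -0.3953, -0.1854]), array([-0.03, -0.03,  0.01])) [-5.44690742e-01 -3.95751485e-01  1.95833074e+00  6.36258015e-04
  1.57891685e+00  5.20430393e-01]
```

```bash
python3 -m handwheel '[0.75,0.061,-0.395,-0.185,0,0,0, 0.75,0.061,-0.395,-0.185,0,0,0, 0.75,0.061,-0.395,-0.185,0,0,0, 0.75,0.061,-0.395,-0.185,0,0,0, 0.75,0.061,-0.395,-0.185,0,0,0, 0.75,0.061,-0.395,-0.185,0,0,0, 0.75,0.061,-0.395,-0.185,0,0,0, 0.75,0.061,-0.395,-0.185,0,0,0, 0.75,0.061,-0.395,-0.185,0,0,0, 0.75,0.061,-0.395,-0.185,0,0,0, 0.75,0.061,-0.395,-0.185,0,0,0, 0.75,0.12,-0.395,-0.185,0,0,0]'; python3 - <<'E'
from mv import *
o=ctrl.get_obs()
print(go([.391,.268,.075],np.radians(29),1), o['q'])
im,d=grab('scene'); cv2.imwrite('pics/s1.png',cv2.resize(im[180:380,340:540],(600,600),interpolation=cv2.INTER_CUBIC))
print(proj('scene',[o['tool_pos']]))
E
```

```text
t: 2.1
tool_pos: [0.3944, 0.2709, 0.1657]
tool_rot: [1.952, 0.509, -1.922]
contact_force: [1.6, -0.1, 0.7]
opening: 0.0639
(array([0.0907, 0.0009, 0.0058]), array([ 0.2 , -0.87,  0.03])) [ 4.45154415e-01 -2.71721174e-01  2.02286028e+00  1.50935697e-03
  1.37529991e+00  1.50597406e+00]
[[428.00370805 277.34380012]]
```

View pics/s1.png

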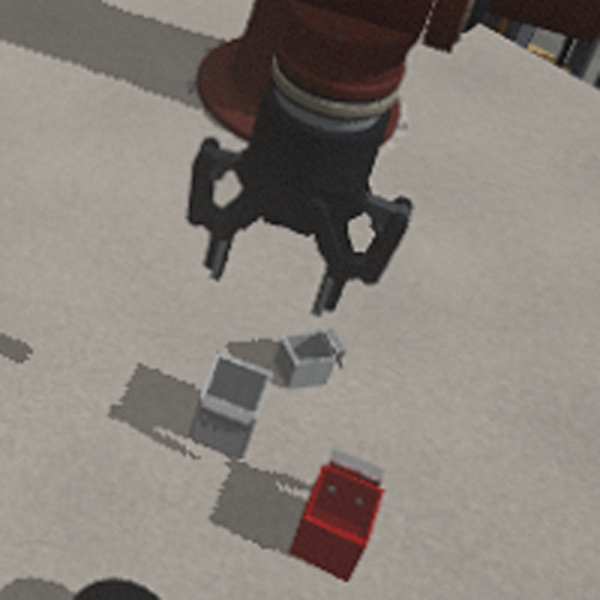

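```bash
python3 -m handwheel '[0.75,0.03,0,0.003,0,0,0, 0.75,0.06,0,0.003,0,0,0, 0.75,0.085,0,0.003,0,0,0,0.75,0.085,0,0.003,0,0,0,0.75,0.085,0,0.003,0,0,0]'; python3 - <<'E'
from mv import *
o=ctrl.get_obs()
print(go([.391,.268,.075],np.radians(29),1), o['q'])
im,d=grab('scene'); cv2.imwrite('pics/s2.png',cv2.resize(im[240:360,370:490],(600,600),interpolation=cv2.INTER_CUBIC))
y=np.array([-np.sin(.506),np.cos(.506),0])
print((proj('scene',[o['tool_pos'],o['tool_pos']+y*.032,o['tool_pos']-y*.032])-[370,240])*5)
im,d=grab('top'); cv2.imwrite('pics/t2.png',cv2.resize(im[200:300,115:215],(600,600),interpolation=cv2.INTER_CUBIC))
E
```

```text
t: 2.57
tool_pos: [0.3868, 0.2624, 0.0724]
tool_rot: [1.934, 0.498, -1.943]
contact_force: [0.4, 0.1, 0.4]
opening: 0.0639
(array([-0.0026, -0.0029, -0.0064]), array([-0.14,  0.26,  0.02])) [ 4.36637081e-01 -1.73060244e-01  2.10705219e+00 -1.08986853e-05
  1.21208122e+00  1.50377998e+00]
[[243.25731453 307.00528769]
 [313.23262381 333.47728247]
 [174.88145399 281.10288981]]
```

View pics/s2.png

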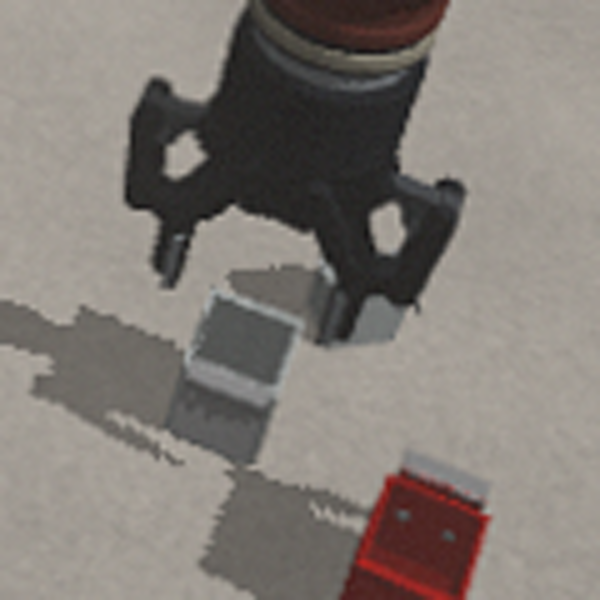

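View pics/t2.png

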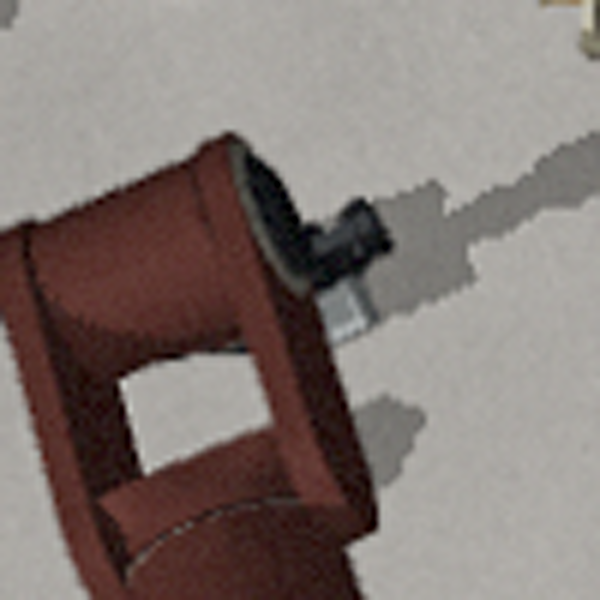

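```bash
python3 -m handwheel '[0.75,0.01,-0.003,-0.006,0,0,0, 0.75,0.035,-0.003,-0.006,0,0,0, 0.75,0.055,-0.003,-0.006,0,0,0,0.75,0.06,-0.003,-0.006,0,0,0,0.75,0.06,-0.003,-0.006,0,0,0]'; python3 - <<'E'
from mv import *
o=ctrl.get_obs()
print(go([.391,.268,.012],np.radians(29),1), o['q'])
im,d=grab('scene'); cv2.imwrite('pics/s3.png',cv2.resize(im[240:360,370:490],(600,600),interpolation=cv2.INTER_CUBIC))
E
```

```text
t: 3.08
tool_pos: [0.392, 0.2688, 0.0139]
tool_rot: [1.938, 0.499, -1.94]
contact_force: [0.4, 0.4, 0.1]
opening: 0.0641
(array([0.0019, 0.0002, 0.0012]), array([-0.13,  0.04,  0.  ])) [ 4.44271513e-01 -5.71316904e-02  2.11557214e+00  4.91268125e-07
  1.08388522e+00  1.51111022e+00]
```

View pics/s3.png

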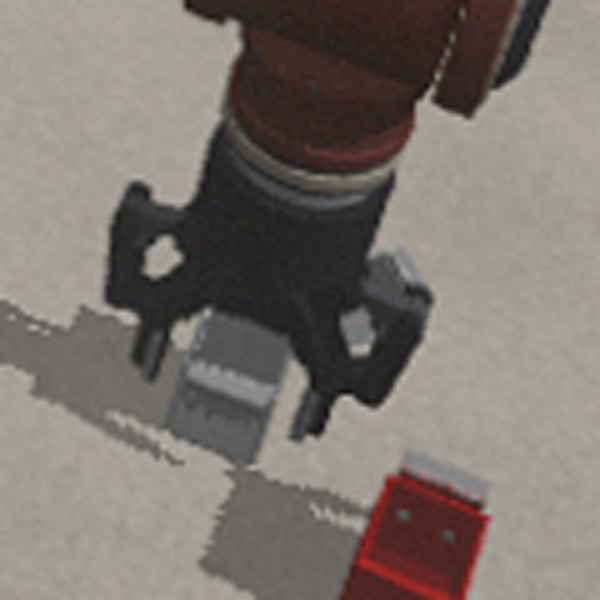

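```bash
python3 -m handwheel '[0.6,0,0,0,0,0,0, 0.5,0,0,0,0,0,0, 0.4,0,0,0,0,0,0,0.3,0,0,0,0,0,0,0.3,0,0,0,0,0,0,0.3,0,0,0,0,0,0]' 40;python3 -m handwheel '[0.2,0,0,0,0,0,0, 0.2,0,0,0,0,0,0, 0.2,0,0,0,0,0,0,0.2,0,0,0,0,0,0]' 90; python3 - <<'E'
from mv import *
o=ctrl.get_obs()
print(o['tool_pos'],o['contact_force'],o['opening'])
im,d=grab('scene'); cv2.imwrite('pics/s4.png',cv2.resize(im[240:360,370:490],(600,600),interpolation=cv2.INTER_CUBIC))
E
```

```text
t: 3.63
tool_pos: [0.3937, 0.2697, 0.0159]
tool_rot: [1.943, 0.5, -1.935]
contact_force: [-1.6, -0.2, 6.9]
opening: 0.0434
t: 3.97
tool_pos: [0.3939, 0.2698, 0.0161]
tool_rot: [1.943, 0.5, -1.935]
contact_force: [-0.8, -0.0, 7.1]
opening: 0.0429
[0.39392198 0.26982099 0.01610902] [-7.55590371e-01 -6.64057328e-03  7.14554999e+00] 0.042894965983206614
```

View pics/s4.png

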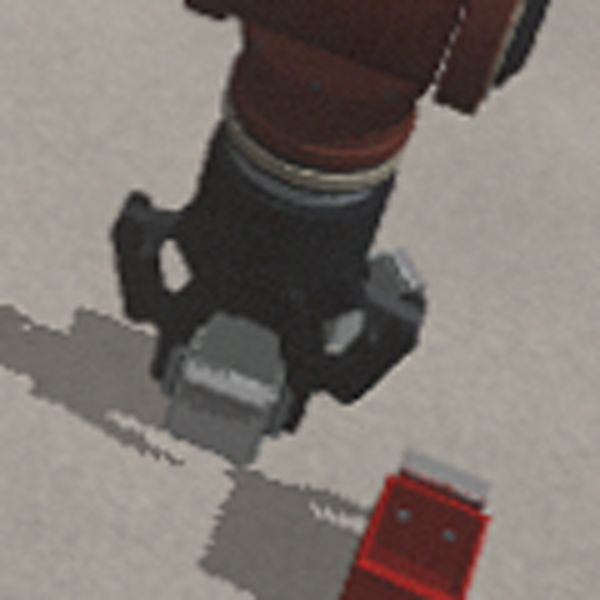

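```bash
python3 -m handwheel '[0.2,-0.01,0,0,0,0,0, 0.2,-0.04,0,0,0,0,0, 0.2,-0.08,0,0,0,0,0,0.2,-0.12,0,0,0,0,0,0.2,-0.16,0,0,0,0,0,0.2,-0.19,0,0,0,0,0,0.2,-0.21,0,0,0,0,0,0.2,-0.225,0,0,0,0,0,0.2,-0.225,0,0,0,0,0]'; python3 - <<'E'
from mv import *
o=ctrl.get_obs()
print(o['tool_pos'],o['contact_force'],o['opening'],o['q'])
print(go([.484,-.121,.237],np.radians(-2.2),1))
E
```

```text
t: 4.77
tool_pos: [0.3935, 0.2697, 0.2438]
tool_rot: [1.947, 0.501, -1.931]
contact_force: [0.4, 0.1, -0.0]
opening: 0.0427
[0.39346478 0.26967113 0.2437866 ] [ 0.43941931  0.14744002 -0.02399558] 0.04273840657532066 [ 4.44635595e-01 -3.26959010e-01  1.93531272e+00  3.48577513e-05
  1.52512203e+00  1.51106326e+00]
(array([0.0061, 0.3858, 0.1096]), array([31.1 , -0.46,  0.1 ]))
```

```bash
python3 -m handwheel '[0.2,0.006,0.04,0.012,3,0,0,0.2,0.006,0.08,0.023,6,0,0,0.2,0.006,0.12,0.034,9,0,0,0.2,0.006,0.16,0.046,13,-0.2,0,0.2,0.006,0.20,0.057,16,-0.2,0,0.2,0.006,0.24,0.068,19,-0.3,0,0.2,0.006,0.28,0.080,22,-0.3,0,0.2,0.006,0.32,0.091,26,-0.4,0,0.2,0.006,0.35,0.1,28,-0.4,0,0.2,0.006,0.375,0.106,30,-0.4,0,0.2,0.006,0.385,0.11,31,-0.4,0,0.2,0.006,0.385,0.11,31,-0.4,0]'; python3 -m handwheel '[0.2,0,0,0,0,0,0,0.2,0,0,0,0,0,0]'; python3 - <<'E'
from mv import *
o=ctrl.get_obs()
print(o['tool_pos'],o['contact_force'],o['opening'],o['q'])
print(go([.484,-.121,.237],np.radians(-2.2),1))
for n in ('scene','top'):
    im,d=grab(n); cv2.imwrite('pics/%s5.png'%n,im)
im=load('scene')[0];cv2.imwrite('pics/s5.png',cv2.resize(im[130:280,210:360],(600,600),interpolation=cv2.INTER_CUBIC))
im=load('top')[0];cv2.imwrite('pics/t5.png',cv2.resize(im[145:245,210:350],(700,500),interpolation=cv2.INTER_CUBIC))
E
```

```text
t: 5.77
tool_pos: [0.481, -0.1228, 0.2313]
tool_rot: [-2.192, 0.045, 2.212]
contact_force: [0.4, 0.5, -1.2]
opening: 0.0433
t: 5.93
tool_pos: [0.4812, -0.12, 0.232]
tool_rot: [-2.196, 0.04, 2.212]
contact_force: [0.1, -0.4, -0.3]
opening: 0.0432
[ 0.48115358 -0.12001636  0.23204181] [ 0.08629257 -0.41571279 -0.26353196] 0.04318306876894111 [-0.39265182 -0.25900528  1.90066633 -0.00349315  1.50681682  1.21355116]
(array([-0.005 ,  0.0009, -0.0028]), array([ 0.18,  0.44, -0.05]))
```

View pics/s5.png

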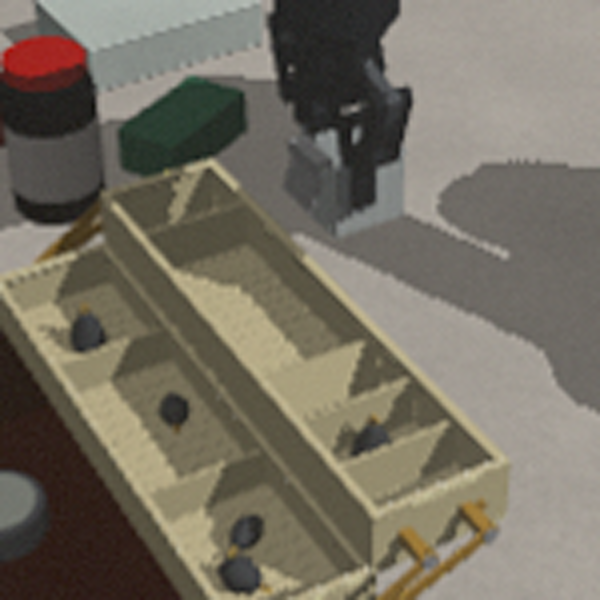

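View pics/t5.png

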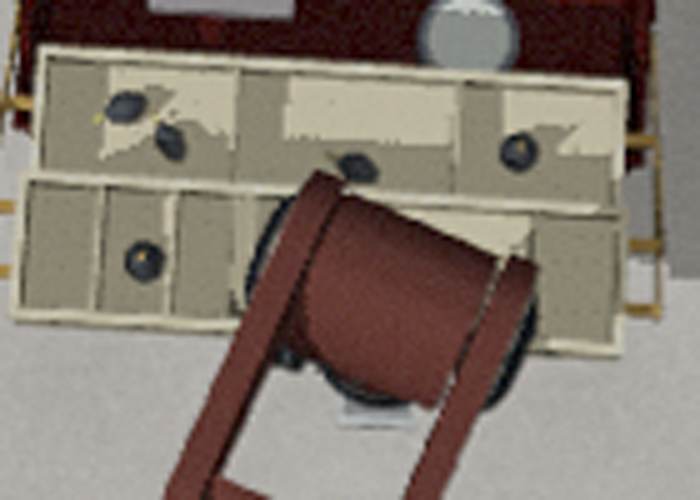

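```bash
cat >> ov.py <<'E'
def cupfull(Rm,p):
    S=[]
    def poly(pts):
        for i in range(len(pts)): S.append((pts[i],pts[(i+1)%len(pts)]))
    for Z in(0,50): poly([(-25,-22,Z),(25,-22,Z),(25,22,Z),(-25,22,Z)])
    for a in(-25,25):
        for b in(-22,22): S.append(((a,b,0),(a,b,50)))
    for s in(-18,18):
        pr=[(27,s,56.5),(37,s,56.5),(34.5,s,43.5),(42.5,s,21)]
        for i in range(3): S.append((pr[i],pr[i+1]))
    for x,z in((27,56.5),(37,56.5),(42.5,21)): S.append(((x,-18,z),(x,18,z)))
    return (np.array(S,float)/1000)@Rm.T+p
def toolcup(gx,gz,dw=(0,0,0)):
    from scipy.spatial.transform import Rotation as Ro
    o=ctrl.get_obs(); R=Ro.from_rotvec(o['tool_rot']).as_matrix()
    # cup z=-tool x, cup y=-tool y (flip), cup x = y x z
    z=-R[:,0]; y=-R[:,1]; x=np.cross(y,z); Rm=np.c_[x,y,z]
    return Rm, o['tool_pos']-Rm@np.array([gx,0,gz])+np.array(dw)
E
python3 - <<'E'
from ov import *
Rm,p=toolcup(.0112,.016)
print(Rm.round(3),p)
draw('scene',list(cupfull(Rm,p))+list(traysegs(.5039,-.0809,np.radians(-2.18),.187)),(265,140,345,220),8,'pics/o5.png')
im,_=load('scene'); cv2.imwrite('pics/r5.png',cv2.resize(im[140:220,265:345],None,fx=7,fy=7,interpolation=cv2.INTER_CUBIC))
P=cloud('scene').reshape(-1,3); q=(P-p)@Rm
m=(np.abs(q[:,0])<.06)&(np.abs(q[:,1])<.04)&(q[:,2]>-.01)&(q[:,2]<.065)
Q=q[m]*1000; print(len(Q))
t=Q[(Q[:,0]>26)&(abs(Q[:,1])<16)]; 
for a in range(15,62,4):
    k=t[(t[:,2]>=a)&(t[:,2]<a+4)]
    if len(k): print(a,len(k),np.percentile(k[:,0],[10,50,90]).round(1))
k=Q[(Q[:,0]>0)&(Q[:,2]>30)];print('y range',np.percentile(k[:,1],[1,5,95,99]))
s=Q[(Q[:,1]>17)&(Q[:,2]<45)&(Q[:,2]>3)];print('side',len(s),np.percentile(s[:,1],[10,50,90]),np.percentile(s[:,0],[1,5,95,99]),np.percentile(s[:,2],[1,99]))
E
```

```text
[[ 0.999  0.035  0.007]
 [-0.035  0.999  0.001]
 [-0.007 -0.001  1.   ]] [ 0.47010397 -0.11954382  0.21654128]
579
15 4 [27.6 28.2 29. ]
19 11 [29.4 41.7 43.2]
23 15 [27.9 41.3 42.2]
27 18 [34.6 39.2 40.9]
31 9 [28.2 37.3 38.6]
35 16 [27.4 36.4 37.8]
39 6 [27.3 35.9 36.1]
43 8 [34.  37.4 38.5]
47 6 [37.6 38.  38.5]
51 31 [27.7 35.8 38.3]
55 10 [28.1 30.6 36.8]
y range [-28.5386448  -24.0362123   36.35714466  37.39845081]
side 236 [20.33848008 23.64840515 34.92968367] [-24.32374286 -21.25894225  28.7885134   40.12476577] [ 3.7879612  44.34419566]
```

View pics/o5.png

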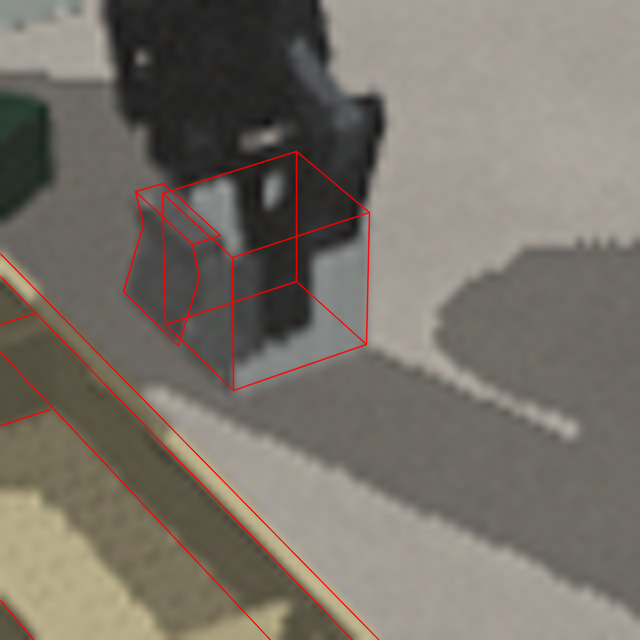

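View pics/r5.png

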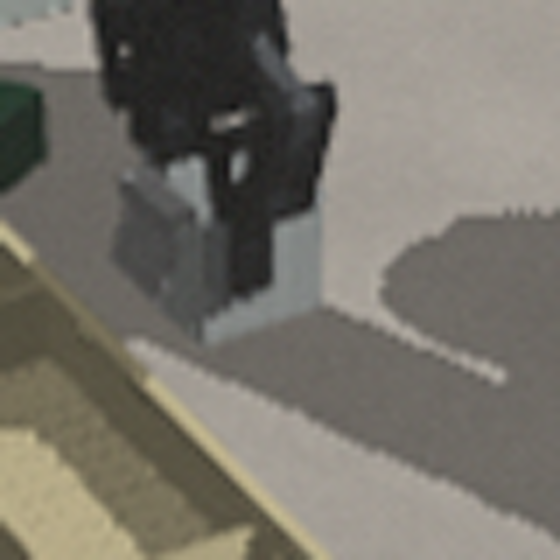

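```bash
python3 -m handwheel '[0.2,0.01,0,-0.003,0,0.4,0,0.2,0.02,0,-0.003,0,0.4,0,0.2,0.03,0,-0.003,0,0.4,0,0.2,0.036,0,-0.003,0,0.4,0,0.2,0.036,0,-0.003,0,0.4,0,0.2,0.036,0,-0.003,0,0.4,0]'; cat > chk.py <<'E'
import sys
from ov import *
n=sys.argv[1]; B=tuple(int(i) for i in sys.argv[2:6])
o=ctrl.get_obs(); print('t',o['t'],o['tool_pos'].round(4),o['contact_force'].round(2),round(o['opening'],4))
Rm,p=toolcup(.0112,.016)
im,_=grab('scene')
print('yaw',np.degrees(np.arctan2(Rm[1,0],Rm[0,0])).round(2),'z',Rm[:,2].round(3))
ps=np.radians(-2.18); T=cv2.Rodrigues(np.array([0,0,ps]))[0]; to=np.array([.5039,-.0809,.187])
print('cup in tray mm',(1000*(p-to)@T).round(1),'clip',(1000*(p+Rm@[.0305,0,.054]-to)@T).round(1))
draw('scene',list(cupfull(Rm,p))+list(traysegs(*to[:2],ps,.187)),B,8,'pics/o%s.png'%n)
cv2.imwrite('pics/r%s.png'%n,cv2.resize(im[B[1]:B[3],B[0]:B[2]],None,fx=7,fy=7,interpolation=cv2.INTER_CUBIC))
P=cloud('scene').reshape(-1,3); q=(P-p)@Rm
m=(np.abs(q[:,0])<.06)&(np.abs(q[:,1])<.04)&(q[:,2]>-.01)&(q[:,2]<.065)
Q=q[m]*1000; t=Q[(Q[:,0]>26)&(abs(Q[:,1])<16)]
for a in range(15,62,4):
    k=t[(t[:,2]>=a)&(t[:,2]<a+4)]
    if len(k): print(a,len(k),np.percentile(k[:,0],[10,50,90]).round(1))
E
python3 chk.py 6 265 145 345 225
```

```text
t: 6.53
tool_pos: [0.4839, -0.1212, 0.1955]
tool_rot: [-2.202, 0.042, 2.205]
contact_force: [0.5, -0.2, -0.7]
opening: 0.0429
t 6.5333 [ 0.4839 -0.1212  0.1955] [ 0.45 -0.18 -0.74] 0.0429
yaw -2.1 z [0.002 0.001 1.   ]
cup in tray mm [-29.7 -41.1  -7.5] clip [  0.9 -41.   46.5]
15 3 [28.5 29.5 30.1]
19 15 [28.4 42.1 43.7]
23 12 [39.5 41.2 42.3]
27 11 [28.3 40.2 41.2]
31 16 [28.3 38.4 39.6]
35 14 [28.6 36.8 38.1]
39 8 [28.6 36.4 37.4]
43 6 [33.4 38.  38.4]
47 8 [34.4 38.1 39.5]
51 26 [27.7 34.6 38.4]
55 16 [27.7 33.2 38.3]
```

View pics/o6.png

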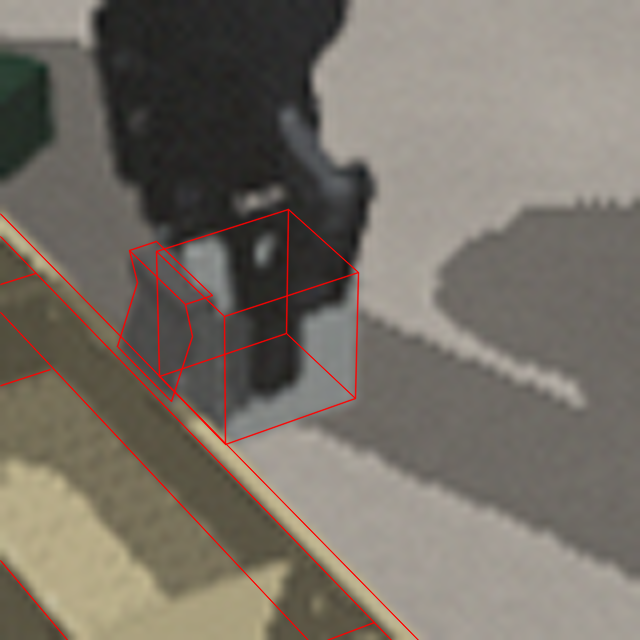

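View pics/r6.png

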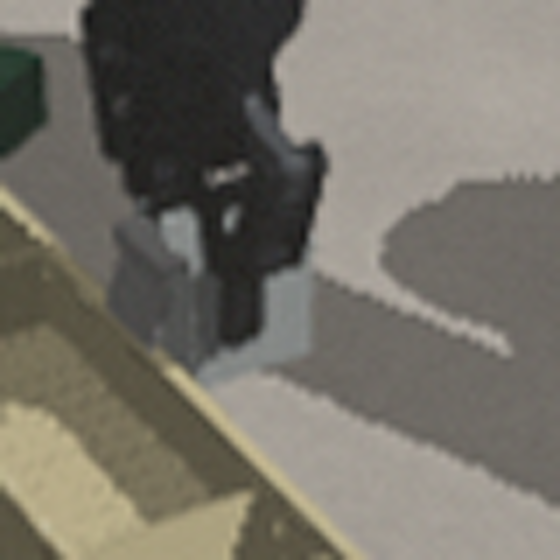

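```bash
python3 -m handwheel '[0.2,0.005,0,0,0,0,0,0.2,0.01,0,0,0,0,0,0.2,0.015,0,0,0,0,0,0.2,0.02,0,-0.001,0,0,0,0.2,0.025,0,-0.001,0,0,0,0.2,0.025,0,-0.001,0,0,0]'; python3 chk.py 7 265 145 345 225
```

```text
t: 7.08
tool_pos: [0.4839, -0.1215, 0.1698]
tool_rot: [-2.199, 0.042, 2.208]
contact_force: [-6.7, 0.1, 0.1]
opening: 0.0431
t 7.0833 [ 0.4839 -0.1215  0.1698] [-6.72  0.08  0.08] 0.0431
yaw -2.12 z [0.004 0.001 1.   ]
cup in tray mm [-29.7 -41.3 -33.2] clip [  1.  -41.2  20.7]
15 2 [31.5 31.8 32.2]
19 12 [40.5 42.6 43.6]
23 11 [40.  40.7 42.7]
27 9 [36.5 39.3 40.9]
31 16 [28.9 38.  39.9]
35 12 [28.  36.7 38.2]
39 6 [31.7 36.  36.6]
43 7 [33.7 37.9 38.7]
47 7 [34.1 38.4 39.2]
51 20 [27.9 32.7 39.5]
55 18 [30.4 35.9 38.4]
```

View pics/r7.png

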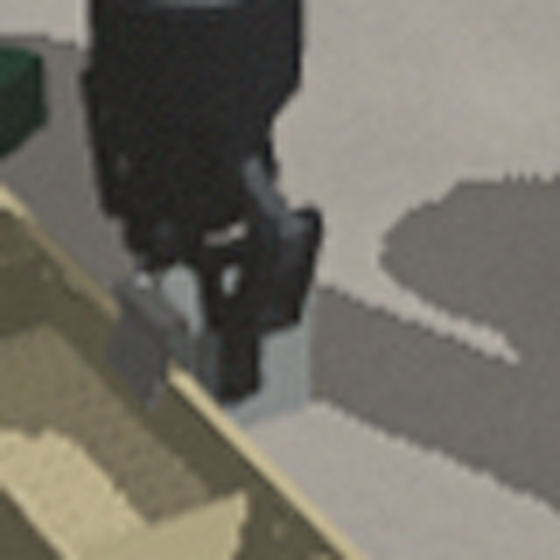

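```bash
python3 -m handwheel '[0.2,0,0,0.001,0,0,0,0.2,0,0,0.0015,0,0,0,0.2,0,0,0.0015,0,0,0]'; python3 -c "
from h import *
o=ctrl.get_obs();print(o['contact_force'],o['tool_pos'])"
```

```text
t: 7.38
tool_pos: [0.484, -0.1215, 0.1713]
tool_rot: [-2.205, 0.043, 2.203]
contact_force: [-1.7, 0.1, -1.0]
opening: 0.043
[-1.7457013   0.07052153 -0.96293879] [ 0.48400603 -0.12148793  0.1713366 ]
```

```bash
python3 -m handwheel '[0.2,0.002,0,0,0,0,0,0.2,0.004,0,0,0,0,0,0.2,0.006,0,0,0,0,0,0.2,0.008,0,0,0,0,0,0.2,0.008,0,0,0,0,0]';python3 -m handwheel '[0.2,0.0015,0,0,0,0,0,0.2,0.003,0,0,0,0,0,0.2,0.003,0,0,0,0,0]'
```

```text
t: 7.8
tool_pos: [0.484, -0.1216, 0.1634]
tool_rot: [-2.204, 0.043, 2.203]
contact_force: [-2.4, -0.1, 1.5]
opening: 0.0429
t: 8.05
tool_pos: [0.484, -0.1217, 0.1612]
tool_rot: [-2.204, 0.043, 2.203]
contact_force: [-5.2, -0.1, 4.6]
opening: 0.0428
```

```bash
python3 -m handwheel '[0.2,0.001,0,0.001,0,0,0,0.2,0.002,0,0.001,0,0,0,0.2,0.002,0,0.001,0,0,0]';python3 -m handwheel '[0.2,0.001,0,0,0,0,0,0.2,0.002,0,0,0,0,0,0.2,0.002,0,0,0,0,0]'; python3 -c "
from h import *
o=ctrl.get_obs();print(o['wrist_torque'],o['contact_force'])"
```

```text
t: 8.3
tool_pos: [0.484, -0.1218, 0.1595]
tool_rot: [-2.208, 0.044, 2.2]
contact_force: [-0.1, -0.0, 3.1]
opening: 0.043
t: 8.55
tool_pos: [0.484, -0.1217, 0.1569]
tool_rot: [-2.208, 0.043, 2.2]
contact_force: [2.9, -1.2, 2.1]
opening: 0.0426
[-0.11557495 -0.63511452 -0.01804188] [ 2.89969577 -1.21993962  2.08011983]
```

```bash
python3 -m handwheel '[0.2,0.001,0,0,0,0,0,0.2,0.002,0,0,0,0,0,0.2,0.003,0,0,0,0,0,0.2,0.003,0,0,0,0,0]';python3 -m handwheel '[0.2,0.001,0,0,0,0,0,0.2,0.002,0,0,0,0,0,0.2,0.003,0,0,0,0,0,0.2,0.003,0,0,0,0,0]'; python3 chk.py 8 265 145 345 225
```

```text
t: 8.88
tool_pos: [0.4832, -0.1215, 0.1534]
tool_rot: [-2.205, 0.043, 2.203]
contact_force: [4.7, -0.4, 1.1]
opening: 0.0432
t: 9.22
tool_pos: [0.4821, -0.1213, 0.1497]
tool_rot: [-2.201, 0.042, 2.205]
contact_force: [2.9, 0.1, -0.9]
opening: 0.043
t 9.2167 [ 0.4821 -0.1213  0.1497] [ 2.93  0.13 -0.93] 0.043
yaw -2.11 z [0.002 0.001 1.   ]
cup in tray mm [-31.5 -41.3 -53.3] clip [ -0.9 -41.2   0.6]
15 2 [34.5 38.6 42.7]
19 9 [32.9 43.3 44.3]
23 11 [41.8 42.7 43.1]
27 14 [35.  40.8 41.5]
31 10 [37.8 39.  40.7]
35 11 [36.4 38.3 39.3]
39 4 [37.4 37.6 37.8]
43 6 [38.7 39.  39.2]
47 8 [35.1 38.9 39.6]
51 33 [27.3 34.1 38.8]
55 8 [29.7 33.5 38.6]
```

View pics/o8.png

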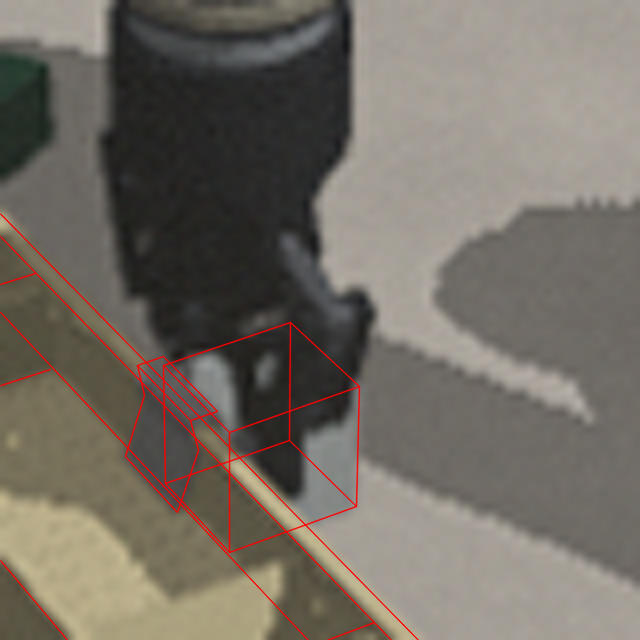

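```bash
python3 -m handwheel '[0.2,0.001,0,-0.001,0,0,0,0.2,0.002,0,-0.001,0,0,0,0.2,0.003,0,-0.001,0,0,0,0.2,0.003,0,-0.001,0,0,0]';python3 -m handwheel '[0.2,0.001,0,0,0,0,0,0.2,0.002,0,0,0,0,0,0.2,0.002,0,0,0,0,0]'
```

```text
t: 9.6
tool_pos: [0.4835, -0.1215, 0.1477]
tool_rot: [-2.203, 0.042, 2.205]
contact_force: [-1.8, 1.5, 4.6]
opening: 0.043
t: 9.85
tool_pos: [0.4839, -0.1217, 0.1465]
tool_rot: [-2.204, 0.043, 2.204]
contact_force: [-3.8, 0.8, 7.2]
opening: 0.0427
```

```bash
python3 -m handwheel '[0.2,0.001,0,0.0005,0,0,0,0.2,0.0015,0,0.001,0,0,0,0.2,0.0015,0,0.001,0,0,0]'; python3 chk.py 9 265 145 345 225
```

```text
t: 10.1
tool_pos: [0.484, -0.1217, 0.146]
tool_rot: [-2.207, 0.043, 2.2]
contact_force: [-1.2, 1.9, 9.4]
opening: 0.043
t 10.1 [ 0.484  -0.1217  0.146 ] [-1.19  1.86  9.38] 0.043
yaw -2.1 z [-0.003  0.002  1.   ]
cup in tray mm [-29.5 -41.6 -57.1] clip [  0.8 -41.4  -3. ]
15 5 [31.8 32.8 41.9]
19 9 [31.3 42.7 43.9]
23 12 [40.  42.3 43.7]
27 11 [39.1 40.4 42.2]
31 15 [36.3 39.1 40.4]
35 13 [35.  36.3 38. ]
39 3 [36.4 36.5 37.2]
43 3 [37.1 37.7 37.8]
47 6 [38.4 38.5 38.9]
51 31 [27.9 34.6 38.8]
55 10 [30.8 33.3 37.8]
```

View pics/r9.png

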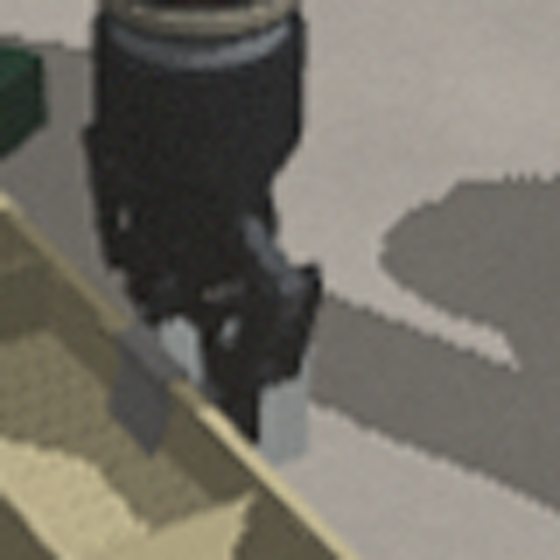

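```bash
python3 -m handwheel '[0.2,-0.001,0,0,0,0,0,0.2,-0.002,0,0,0,0,0,0.2,-0.003,0,0,0,0,0,0.2,-0.004,0,0,0,0,0,0.2,-0.004,0,0,0,0,0]'
```

```text
t: 10.57
tool_pos: [0.483, -0.1217, 0.1481]
tool_rot: [-2.205, 0.043, 2.203]
contact_force: [0.7, 0.2, 2.4]
opening: 0.043
```

```bash
python3 -m handwheel '[0.2,0,-0.002,0,0,0,0,0.2,0,-0.005,0,0,0,0,0.2,0,-0.008,0,0,0,0,0.2,0,-0.011,0,0,0,0,0.2,0,-0.014,0,0,0,0]'; python3 -m handwheel '[0.2,0,-0.003,0,0,0,0,0.2,0,-0.006,0,0,0,0,0.2,0,-0.009,0,0,0,0,0.2,0,-0.012,0,0,0,0,0.2,0,-0.015,0,0,0,0]'
```

```text
t: 10.98
tool_pos: [0.4834, -0.1073, 0.1481]
tool_rot: [-2.204, 0.043, 2.204]
contact_force: [0.5, -2.3, 2.6]
opening: 0.043
t: 11.4
tool_pos: [0.4839, -0.0923, 0.1481]
tool_rot: [-2.204, 0.043, 2.204]
contact_force: [0.2, -2.5, 2.8]
opening: 0.0429
```

```bash
python3 -m handwheel '[0.2,0,-0.003,0,0,0,0,0.2,0,-0.006,0,0,0,0,0.2,0,-0.009,0,0,0,0,0.2,0,-0.012,0,0,0,0,0.2,0,-0.015,0,0,0,0,0.2,0,-0.018,0,0,0,0]'; python3 chk.py 10 265 155 345 235
```

```text
t: 11.9
tool_pos: [0.4846, -0.0743, 0.148]
tool_rot: [-2.204, 0.043, 2.203]
contact_force: [1.2, -2.6, 3.1]
opening: 0.043
t 11.9 [ 0.4846 -0.0743  0.148 ] [ 1.18 -2.64  3.12] 0.043
yaw -2.11 z [-0.     0.002  1.   ]
cup in tray mm [-30.7   5.8 -55. ] clip [-0.2  6.  -1. ]
15 1 [43. 43. 43.]
19 6 [41.9 43.1 43.3]
23 12 [39.7 41.5 43.4]
27 14 [34.3 39.2 41.3]
31 11 [37.2 38.5 40.3]
35 12 [35.9 37.6 38.7]
39 5 [36.5 36.9 37.3]
43 7 [37.  37.8 38.5]
47 8 [37.2 37.9 38.5]
51 26 [27.5 32.1 38.6]
55 14 [29.4 34.6 37.1]
```

View pics/r10.png

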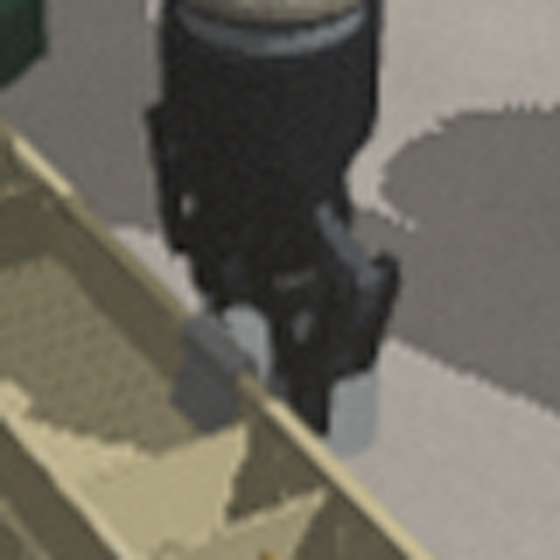

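```bash
python3 -m handwheel '[0.2,0,-0.002,0,0,0,0,0.2,0,-0.004,0,0,0,0,0.2,0,-0.006,0,0,0,0,0.2,0,-0.008,0,0,0,0]'; python3 -m handwheel '[0.2,0,-0.001,0,0,0,0,0.2,0,-0.002,0,0,0,0]'; python3 -m handwheel '[0.2,0,-0.001,0,0,0,0,0.2,0,-0.002,0,0,0,0]'
```

```text
t: 12.28
tool_pos: [0.4849, -0.0665, 0.148]
tool_rot: [-2.204, 0.043, 2.203]
contact_force: [0.9, -1.4, 2.5]
opening: 0.0426
t: 12.45
tool_pos: [0.485, -0.0645, 0.148]
tool_rot: [-2.204, 0.043, 2.204]
contact_force: [0.3, -2.2, 3.4]
opening: 0.043
t: 12.62
tool_pos: [0.4851, -0.0625, 0.148]
tool_rot: [-2.204, 0.043, 2.203]
contact_force: [0.5, -1.8, 3.0]
opening: 0.0429
```

```bash
python3 -m handwheel '[0.2,0,-0.001,0,0,0,0,0.2,0,-0.001,0,0,0,0]'; python3 -m handwheel '[0.2,0,-0.001,0,0,0,0,0.2,0,-0.001,0,0,0,0]'; python3 -m handwheel '[0.2,0,-0.001,0,0,0,0,0.2,0,-0.001,0,0,0,0]'
```

```text
t: 12.78
tool_pos: [0.4851, -0.0614, 0.148]
tool_rot: [-2.204, 0.042, 2.203]
contact_force: [0.7, -1.9, 4.0]
opening: 0.0427
t: 12.95
tool_pos: [0.4852, -0.0605, 0.148]
tool_rot: [-2.204, 0.042, 2.203]
contact_force: [1.6, -0.5, 2.8]
opening: 0.043
t: 13.12
tool_pos: [0.4852, -0.0595, 0.148]
tool_rot: [-2.204, 0.042, 2.203]
contact_force: [-0.1, -1.5, 2.6]
opening: 0.0427
```

```bash
python3 chk.py 11 265 165 345 245
```

```text
t 13.1167 [ 0.4852 -0.0595  0.148 ] [-0.06 -1.52  2.56] 0.0427
yaw -2.11 z [-0.     0.002  1.   ]
cup in tray mm [-30.7  20.6 -55. ] clip [-0.2 20.8 -1. ]
15 1 [40.8 40.8 40.8]
19 4 [42.3 43.1 43.6]
23 5 [41.  41.8 42.9]
27 7 [39.4 40.5 42.4]
31 13 [37.5 38.5 40.8]
35 9 [36.5 36.9 38.5]
39 5 [36.4 36.8 37. ]
43 6 [37.8 38.3 39. ]
47 8 [37.6 38.  39.2]
51 26 [27.  31.6 38.3]
55 19 [32.4 36.1 39.4]
```

View pics/r11.png

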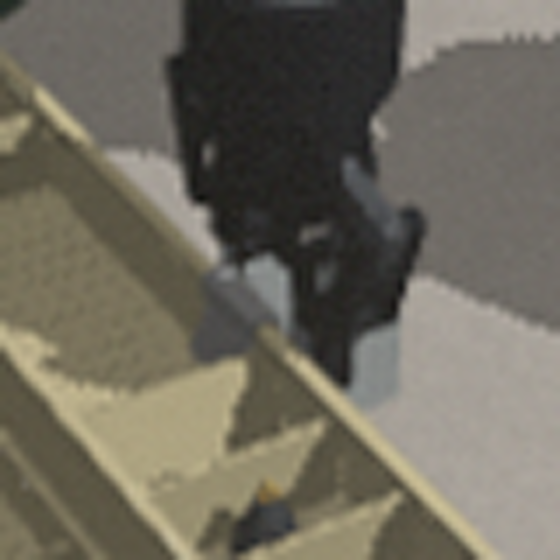

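```bash
python3 -m handwheel '[0.2,0,-0.001,0,0,0,0,0.2,0,-0.001,0,0,0,0]'; python3 -m handwheel '[0.2,0,-0.001,0,0,0,0,0.2,0,-0.001,0,0,0,0]'
```

```text
t: 13.33
tool_pos: [0.4852, -0.0586, 0.148]
tool_rot: [-2.204, 0.043, 2.203]
contact_force: [1.1, -2.1, 2.8]
opening: 0.0431
t: 13.5
tool_pos: [0.4853, -0.0578, 0.148]
tool_rot: [-2.205, 0.044, 2.204]
contact_force: [0.7, -4.3, 3.5]
opening: 0.0428
```

```bash
python3 -m handwheel '[0.2,0,-0.001,0,0,0,0,0.2,0,-0.001,0,0,0,0]'
```

```text
t: 13.67
tool_pos: [0.4854, -0.0571, 0.1481]
tool_rot: [-2.205, 0.044, 2.204]
contact_force: [0.4, -6.4, 2.7]
opening: 0.0428
```

```bash
python3 -m handwheel '[0.2,0,-0.001,0,0,0,0,0.2,0,-0.001,0,0,0,0]'
```

```text
t: 13.83
tool_pos: [0.4854, -0.0565, 0.1481]
tool_rot: [-2.205, 0.045, 2.204]
contact_force: [-0.0, -6.8, 2.3]
opening: 0.0428
```

```bash
python3 -m handwheel '[0.2,0,0,0,0,0,0,0.2,0,0,0,0,0,0]'; python3 -m handwheel '[0.2,0,-0.0003,0,0,0,0,0.2,0,-0.0003,0,0,0,0]';python3 -m handwheel '[0.2,0,0,0,0,0,0,0.2,0,0,0,0,0,0]'; python3 chk.py 12 265 165 345 245
```

```text
t: 14.0
tool_pos: [0.4854, -0.0565, 0.1481]
tool_rot: [-2.205, 0.045, 2.204]
contact_force: [1.3, -6.7, 3.0]
opening: 0.0427
t: 14.17
tool_pos: [0.4854, -0.0564, 0.1481]
tool_rot: [-2.205, 0.046, 2.204]
contact_force: [0.5, -7.1, 1.8]
opening: 0.0427
t: 14.33
tool_pos: [0.4854, -0.0564, 0.1482]
tool_rot: [-2.205, 0.046, 2.204]
contact_force: [0.9, -7.2, 3.0]
opening: 0.0431
t 14.3333 [ 0.4854 -0.0564  0.1482] [ 0.92 -7.15  2.97] 0.0431
yaw -2.13 z [-0.     0.005  1.   ]
cup in tray mm [-30.6  23.7 -54.8] clip [-0.1 23.9 -0.8]
19 3 [42.7 44.3 44.6]
23 9 [40.5 42.3 43.5]
27 6 [39.2 40.1 41.1]
31 8 [37.9 38.5 40.1]
35 9 [35.5 36.7 37.8]
39 2 [36.3 36.3 36.4]
43 10 [37.4 37.8 38.1]
47 9 [37.2 37.8 38.5]
51 26 [27.8 32.7 37.4]
55 13 [32.  35.1 39.5]
```

View pics/r12.png

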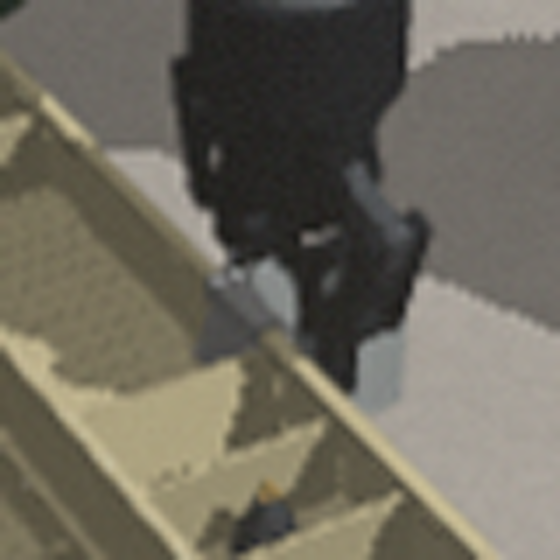

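```bash
python3 -m handwheel '[0.2,0,0.0006,0,0,0,0,0.2,0,0.0012,0,0,0,0]' 30; python3 -m handwheel '[0.5,0,0,0,0,0,0,0.6,0,0,0,0,0,0,0.7,0,0,0,0,0,0,0.75,0,0,0,0,0,0,0.75,0,0,0,0,0,0,0.75,0,0,0,0,0,0]'; python3 chk.py 13 265 165 345 245
```

```text
t: 14.55
tool_pos: [0.4853, -0.0568, 0.148]
tool_rot: [-2.204, 0.043, 2.203]
contact_force: [0.7, -3.4, 2.5]
opening: 0.0426
t: 15.05
tool_pos: [0.4849, -0.0561, 0.1475]
tool_rot: [-2.203, 0.041, 2.204]
contact_force: [-0.3, 0.2, 0.4]
opening: 0.0644
t 15.05 [ 0.4849 -0.0561  0.1475] [-0.33  0.23  0.38] 0.0644
yaw -2.09 z [0.001 0.001 1.   ]
cup in tray mm [-31.1  24.1 -55.5] clip [-0.6 24.2 -1.5]
19 2 [45. 45. 45.]
23 4 [41.5 42.6 44. ]
27 7 [40.4 41.1 43.3]
31 6 [39.7 40.1 40.5]
35 9 [37.7 38.3 41.7]
39 8 [36.5 37.3 38.9]
43 3 [37.2 37.6 37.8]
47 7 [37.9 38.7 39.7]
51 13 [28.  38.3 38.7]
55 31 [29.2 34.5 38.9]
```

View pics/r13.png

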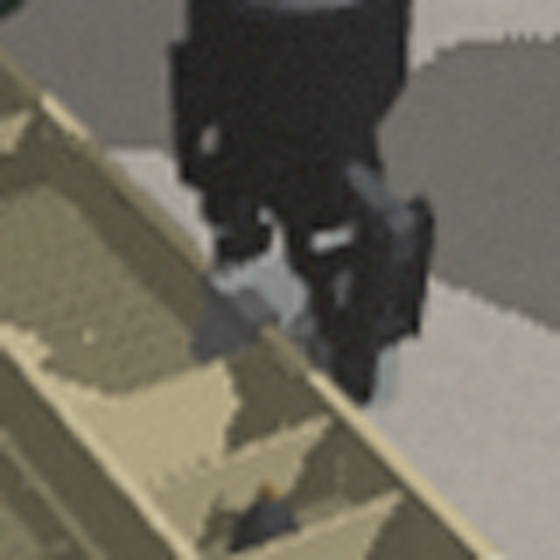

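Released: forces are about zero and the cup hangs on the lip. Next I retreat straight up.

```bash
python3 -m handwheel '[0.75,-0.005,0,0.002,0,0,0,0.75,-0.015,0,0.003,0,0,0,0.75,-0.03,0,0.003,0,0,0,0.75,-0.05,0,0.003,0,0,0,0.75,-0.08,0,0.01,0,0,0,0.75,-0.11,0,0.04,0,0,0,0.75,-0.14,0,0.07,0,0,0,0.75,-0.14,0,0.07,0,0,0]'; python3 -m handwheel '[0.75,0,0.04,0,0,0,0,0.75,0,0.08,0,0,0,0,0.75,0,0.12,0,0,0,0,0.75,0,0.16,0,0,0,0,0.75,0,0.2,0,0,0,0,0.75,0,0.24,0,0,0,0,0.75,0,0.24,0,0,0,0]'; python3 - <<'E'
from ov import *
for n in('scene','top'):
    im,d=grab(n)
im=load('scene')[0];a=cv2.resize(im[165:245,250:330],(400,400),interpolation=cv2.INTER_CUBIC)
im=load('top')[0];b=cv2.resize(im[165:245,215:295],(400,400),interpolation=cv2.INTER_CUBIC)
cv2.imwrite('pics/e14.png',np.hstack([a,b]))
ps=np.radians(-2.18)
for tx in(-27,):
    to=np.array([.5039,-.0809,.187]); T=cv2.Rodrigues(np.array([0,0,ps]))[0]
    p=to+T@np.array([-.0295,.0235,-.054])
    draw('scene',cupfull(T,p),(250,165,330,245),7,'pics/e14o.png')
P=cloud('scene').reshape(-1,3); q=(P-p)@T
m=(np.abs(q[:,0])<.05)&(np.abs(q[:,1])<.03)&(q[:,2]>-.01)&(q[:,2]<.07)
Q=q[m]*1000
k=Q[(Q[:,0]>29)&(Q[:,0]<34)&(abs(Q[:,1])<15)&(Q[:,2]>45)];print('bridge top z (exp 56.5)',np.median(k[:,2]),len(k))
k=Q[(Q[:,0]>-20)&(Q[:,0]<20)&(Q[:,1]>15)&(Q[:,2]>5)&(Q[:,2]<45)];print('side y',np.percentile(k[:,1],[20,50,80]))
k=Q[(Q[:,0]>-28)&(Q[:,0]<-15)&(Q[:,2]>46)];print('rear rim z (50)',np.median(k[:,2]),len(k))
k=Q[(Q[:,0]>15)&(Q[:,0]<26)&(Q[:,2]>46)];print('front rim z (50)',np.median(k[:,2]),len(k))
E
```

```text
t: 15.77
tool_pos: [0.4151, -0.054, 0.2971]
tool_rot: [-2.22, 0.047, 2.191]
contact_force: [1.3, -0.4, 1.3]
opening: 0.0639
t: 16.35
tool_pos: [0.4053, -0.2989, 0.2887]
tool_rot: [-2.201, 0.052, 2.202]
contact_force: [1.0, 0.8, 0.9]
opening: 0.0643
bridge top z (exp 56.5) 54.17577550717972 13
side y [20.0855495  21.05068566 21.87678961]
rear rim z (50) 47.0523275534485 20
front rim z (50) 47.63689108451183 8
```

View pics/e14.png

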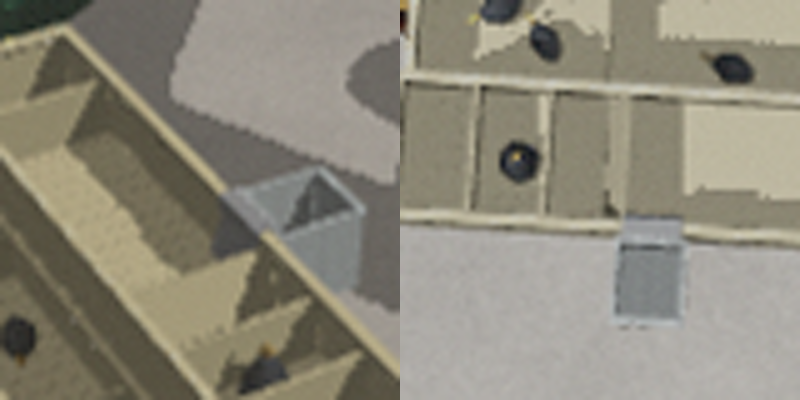

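View pics/e14o.png

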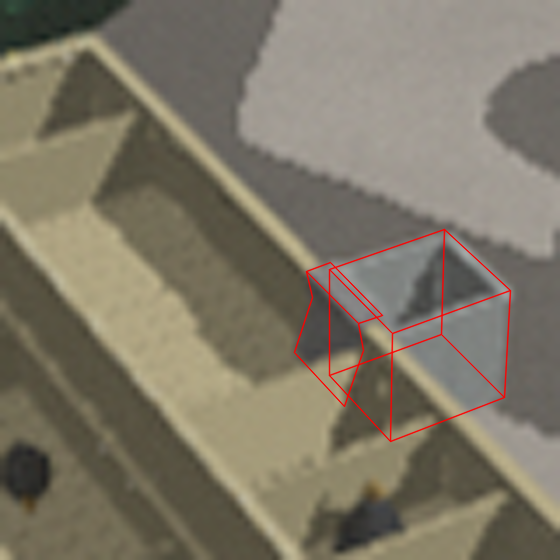

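```bash
python3 - <<'E'
from h import *
T=cv2.Rodrigues(np.array([0,0,np.radians(-2.18)]))[0]
q=(cloud('scene').reshape(-1,3)-[.5039,-.0809,.187])@T*1000
for a,b in((-100,-30),(-10,0),(50,120)):
    k=q[(q[:,0]>1.5)&(q[:,0]<6)&(q[:,1]>a)&(q[:,1]<b)&(q[:,2]>-12)&(q[:,2]<8)];print(a,len(k),np.median(k[:,2]))
o=ctrl.get_obs();print(o['t'],o['contact_force'])
ctrl.finish_job()
E
```

```text
-100 31 -1.8793218727086725
-10 4 -1.6972789853901549
50 47 -2.187975503560591
16.45 [-0.17518815 -0.03675236  0.49562406]
the job is handed in; nothing more can be done
```

I hung the larger grey cup by its clip on the front lip of the outermost tray and slid it left until the clip bears on the movable divider. I let go, backed the arm away and handed the job in at about 16.5 s.

- **Clip home:** I pressed it down near the middle of the long compartment. The push built to about 9 N while the tray gave way about 3 mm, as it should with the bridge seated on the lip. I only read about 5 N while snapping on, though the true peak may have fallen between readings. After release, the bridge's top sat about 54.2 mm above the cup's assumed underside (56.5 mm expected), and the lip itself read about 2 mm low, so the clip is home within about 0.5 mm.
- **Divider:** Drag was about 2.2 N (single readings 0.5 to 2.6 N) and the total push at the end was about 7.1 N, which leaves about 4.9 N on the divider. I eased the push off to about 3.4 N before opening the fingers. I did not measure the divider's displacement. The tool moved roughly 2 mm between first contact and full push.
- **Final check:** The last pictures show the cup upright, square to the lip and against the divider. The cup outline drawn at its expected pose matches the scene picture within about a pixel. I saw nothing else moved in the parts I looked at, and the arm touched nothing.
- **Disagreements:**
  - The two cameras differed by about 4 mm in x, so I used the scene camera for the cup and lip.
  - Its estimate for the cup along the tray's x was still about 2.5 mm off. The cup met the front wall early at about 7 N sideways, well under the limit, and I backed off.

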